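# Dark-cover the photometer well, then half-press and fully press its two-stage key

## Robot

A 6-joint arm with a two-finger parallel gripper is mounted at the origin on a cart in front of the work surface, level with it; the furniture and walls round the work are solid. World frame = base frame: x ahead of the robot, y to its left, z up, the work surface at z = 0. Lengths are in mm, angles in rad, forces in N, time in s.
With the tool pointing down it reaches from about 350 to 775 mm from the base axis. Payload 7.3 kg.
Tool frame: the origin (TCP) lies between the finger pads; the fingertips stand 25 mm ahead of it and the grasp point (between the pads) lies 6 mm ahead of it; z points along the fingers, y is the line along which they close (so a half turn about z gives the same grasp; the last joint's range is limited). The gripper opens to 92 mm and grips with 3 to 60 N. Pads are 19 mm wide; open, the fingers measure 130 mm over their backs; the gripper's body (75 mm by 190 mm) begins 47 mm behind the grasp point.
Start: joints at [1.142, 0.342, 1.524, -0, 1.275, -0.146], TCP at [146.483, 504.168, 251.741] pointing down, gripper open.
Joint ranges: [-2.53, 2.53], [-0.77, 2.02], [0.04, 2.7], [-1, 4.14], [0.28, 2.66], [-3.11, 3.11]. Speed limits (rad/s): [2.57, 2.57, 3.14, 3.14, 3.14, 3.14].

## Interface

Orientations are given as [roll, pitch, yaw] about the fixed x, y, z axes, in that order (R = Rz(yaw) Ry(pitch) Rx(roll)).
In Python, from plant import bot gives the robot as it stands.
- The arm moves only by the tool play_rows, never from a script. Its argument "commands" is a list of rows, each an object of numbers: "x", "y", "z": the shift along the tool's x, y, z in m; "twist": the turn about the tool's z in degrees. In form: [{"x": .., "y": .., "z": .., "twist": ..}, ...]. A call has exactly 8 rows; each row is the pose to reach, as a shift and turn from the pose commanded when the call began, along the tool's axes at that moment; what a row does not reach only later rows make up. A row lasts 1/10 s, in which the tool goes at most 50 mm and 8.59 degrees, less where a joint would pass 70% of its speed; a pose out of reach is approached as far as the arm can. A call with a gripper value outside its range is refused whole. "jaw" is the closure, from 0 (fully open) to 1 (shut), set as the call begins (left out, the last holds). The fingers move at their own pace and stop on an object; the grip force is fixed at half the most. Time passes only in rows, so rows that repeat a pose let the fingers close, or fill a call up. It gives the time, the measured TCP pose, the force, the opening and the grip force at its end, in the units of the state.
- bot.get_obs(): the state, without advancing time (a new reading comes with each control period).
- bot.capture(name): name is "scene" or "top" or "wrist"; returns a dict with "pixels" (384x512x3 uint8, red, green, blue), "fx", "fy", "cx", "cy" (pixels), "eye" and "rotation" of the camera in the world. Camera axes: x right, y down, z forward; pixel columns grow to the right and rows downward; lengths in mm; the calibration is good to about 2 mm. A picture is of the moment at which its call begins. There is no depth.
- bot.close_job(): hands the job in; it is judged then, once.
The state is a dict: "time": time; "joint_positions": joint angles; "dq": joint speeds; "tau": joint torques, N m; "tool_pos": TCP position; "tcp_rot": TCP orientation; "contact_force": force on the tool from outside, world axes, zero at the start; "moment": the same for the moment, N m; "grip_width": finger opening in mm; "finger_force": force on a finger pad.
Only numpy, scipy, OpenCV 4.12 (cv2) and the standard library are available. Lean on these libraries where they do the work, as an engineer would, in place of code of your own. Each camera call takes 0.05 s, during which the arm holds its last target. There are 200 camera calls.

## Task

Take a reading on the bench photometer: set the larger of the two black covers gently (not dropped) on the rim of its round well so that it sits seated and level, and let go of it. Then press the photometer's two-stage key down to its first stop and hold it there for about one second to zero the meter, press it on fully home to read, and let it come up again. Leave the smaller cover, the reagent jar, the conical flask and the wash bottle standing where they are.

Things in the scene. Friction and masses are not known exactly. Their poses are not given: they have to be found in the camera images.
- photometer: Bench photometer, fixed: white box 130 (x) x 190 (y) x 55 mm high, front with dark display facing its -x. Origin at the centre of its underside, z up. A round black well stands on top at its +y end (centre at x 0, y +45 mm), the key at its -y end (x -5, y -55 mm).
- well_rim (a point): Centre of the well's mouth, level with the rim top, 85 mm above the bench; frame upright, turned with the photometer. The well is a black ring, outside diameter 80 mm, inside 66 mm, standing 30 mm above the housing.
- key_top (a point): Centre of the key's top; moves with it. Grey block 50 (x) x 54 (y) mm, flat top 71 mm above the bench when up (16 above the housing). It goes straight down: 6 mm of light travel (2 to 4 N), then a definite first stop that yields only above about 10 N, then 6 mm of second travel, about 16 N at the bottom, still 4 mm proud. It springs up when let go.
- key_stage1 (a joint): First-stage travel of the key in m: 0 up, 0.006 at the first stop (and stays there during the second stage).
- key_stage2 (a joint): Second-stage travel of the key in m, beyond the first stop: 0 until about 10 N, 0.006 fully home.
- cover: The larger loose black cover (about 0.12 kg), which fits the well: disc 92 mm across, 7 mm thick; under it a spigot 60 mm across, 10 mm deep, bevelled, 3 mm to spare all round in the well; on top an upright cylindrical grip 30 mm across, from 17 to 59 mm height. Origin: centre of the spigot's underside, z up; stands on its spigot. Seated, the disc lies on the rim and the origin is 10 mm below it.
- small_cover: The smaller spare black cover, to be left alone: disc 66 mm across, spigot 42 mm across, otherwise the same shape, heights and grip. Origin at the centre of its underside.
- reagent_jar: White reagent jar with black screw lid, 64 mm across, 114 mm tall, loose bystander. Origin at the centre of its underside.
- conical_flask: Glass conical flask with pink contents, 68 mm across at the foot, 106 mm tall, loose bystander. Origin at the centre of its underside.
- wash_bottle: Wash bottle with red cap and bent spout, 61 mm across, 191 mm tall, loose bystander standing in front of the photometer. Origin under the bottle near one side: its round body is centred at about (0, -20) mm, the spout reaches to +50 mm along its y.

How it is judged (in metres and radians):
On the way, in this order (a step that is already met when the one before it is completed fails the run):
1. the larger cover sits seated and level on the well, let go (horizontal distance between cover and well_rim below 0.005 m and z of cover in the frame of well_rim between -0.0125 and -0.0075 m and angle between cover's own z axis and vertical below 0.05 rad and contact force between the fingers and cover below 0.1 N and linear speed of cover below 0.02 m/s), for 0.3 s.
2. the key is held at its first stop (first stage over 4 mm, second under 2 mm) for 0.6 s (horizontal distance between cover and well_rim below 0.005 m and z of cover in the frame of well_rim between -0.0125 and -0.0075 m and angle between cover's own z axis and vertical below 0.05 rad and value of joint key_stage1 above 0.004 m and value of joint key_stage2 below 0.002 m), for 0.6 s.
3. the key is pressed fully home (second stage over 4.5 mm) (horizontal distance between cover and well_rim below 0.005 m and z of cover in the frame of well_rim between -0.0125 and -0.0075 m and angle between cover's own z axis and vertical below 0.05 rad and value of joint key_stage2 above 0.0045 m), for 0.1 s.
At the end, for the whole second after the job is handed in: The larger cover rests seated on the well: centred within 5 mm, its origin 7.5 to 12.5 mm below the rim, level within 0.05 rad, at rest; the key is up again (both stages under 1.5 mm); the smaller cover, jar, flask and wash bottle stand within 20 mm of where they were (horizontal distance between cover and well_rim below 0.005 m and z of cover in the frame of well_rim between -0.0125 and -0.0075 m and angle between cover's own z axis and vertical below 0.05 rad and linear speed of cover below 0.02 m/s and value of joint each of key_stage1, key_stage2 below 0.0015 m and distance of each of small_cover, reagent_jar, conical_flask, wash_bottle from where it was at the start of the episode below 0.02 m and angle between each of small_cover, reagent_jar, conical_flask, wash_bottle's own z axis and vertical below 0.25 rad); the robot touches nothing.
It fails at once if the smaller cover, the reagent jar, the conical flask or the wash bottle is moved by more than 20 mm or tipped (distance of any of small_cover, reagent_jar, conical_flask, wash_bottle from where it was at the start of the episode above 0.02 m or angle between any of small_cover, reagent_jar, conical_flask, wash_bottle's own z axis and vertical above 0.25 rad).
It fails at once if the key is pressed (over 2.5 mm) while the cover is not seated on the well (value of joint key_stage1 above 0.0025 m and not (horizontal distance between cover and well_rim below 0.005 m and z of cover in the frame of well_rim between -0.0125 and -0.0075 m and angle between cover's own z axis and vertical below 0.05 rad)).
It fails at once if the cover is dropped (falls free, faster than 0.5 m/s) (linear speed of cover above 0.5 m/s and contact force between each of the fingers, the arm and cover below 0.02 N).
It also fails if it takes over 48 s, if anything falls off the work surface, if the arm or the gripper's body presses on something with over 40 N, if the wrist force passes 120 N, or if a joint passes its speed limit or range.

## Working session

There is one attempt and no reset: what is moved stays moved. The work goes in short steps, Python scripts to look and compute and a tool call to move; the robot and the scene stay as the last step left them, time stands still between calls to the robot, and variables do not carry over. Pictures are saved under pics/ and viewed, at most 11 in all, crops included, and the job is handed in when it is done.

Besides the shell and the picture viewer there is one more tool, called after "Request:" in YAML: its name, and indented under it one key for each argument. play_rows: Moves the arm, as the interface text tells. Its arguments: {"type":"object","properties":{"commands":{"type":"array"},"jaw":{"type":"number"}},"required":["commands"]}

```bash
mkdir -p pics; ls; python3 - <<'E'
from plant import bot
import cv2,numpy as np,pickle
d={}
for n in ("scene","top"):
    c=bot.capture(n); d[n]=c
    cv2.imwrite(f"pics/{n}0.png",cv2.cvtColor(c["pixels"],cv2.COLOR_RGB2BGR))
    print(n,c["fx"],c["cx"],c["cy"],np.round(c["eye"],1),np.round(c["rotation"],3).tolist())
pickle.dump(d,open("d0.pkl","wb"))
o=bot.get_obs(); print(o["time"],o["tool_pos"],o["tcp_rot"],o["grip_width"])
E
```

```text
pics
scene 481.6851881474537 255.00401990217284 194.4789174561622 [ -17.3 -420.1  903.9] [-2.377, -0.012, -0.649]
top 368.74472767404586 253.6515766358399 189.78833015719695 [317.9 206.7 920.5] [-2.974, -0.029, -1.546]
0.1 [146.33334289 503.83789908 251.10998498] [-3.14018708e+00 -1.92151540e-04  2.85878673e+00] 91.75530539949082
```

View pics/scene0.png

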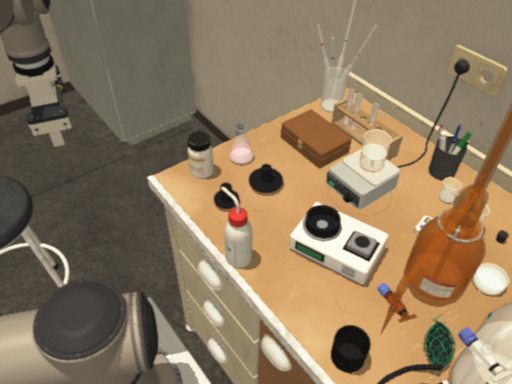

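View pics/top0.png

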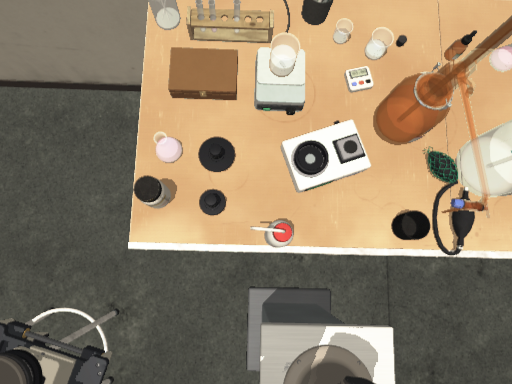

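The larger cover is at top (217,154) / scene (266,179), and the smaller one at top (212,202). The well is at top (311,158) / scene (322,220) and the key at top (349,147) / scene (361,243).

```bash
cat > h.py <<'E'
import cv2,numpy as np
from scipy.spatial.transform import Rotation as R
def ray(c,uv):
    d=np.array([(uv[0]-c["cx"])/c["fx"],(uv[1]-c["cy"])/c["fy"],1.])
    return R.from_euler("xyz",c["rotation"]).as_matrix()@d
def onplane(c,uv,z):
    d=ray(c,uv); e=np.array(c["eye"]); return e+d*(z-e[2])/d[2]
def tri(c1,p1,c2,p2):
    d1,d2=ray(c1,p1),ray(c2,p2); e1,e2=np.array(c1["eye"]),np.array(c2["eye"])
    s=np.linalg.lstsq(np.c_[d1,-d2],e2-e1,rcond=None)[0]
    a,b=e1+d1*s[0],e2+d2*s[1]; return (a+b)/2,np.linalg.norm(a-b)
def proj(c,p):
    q=R.from_euler("xyz",c["rotation"]).as_matrix().T@(np.array(p)-c["eye"])
    return np.array([c["fx"]*q[0]/q[2]+c["cx"],c["fy"]*q[1]/q[2]+c["cy"]])
def blob(mask,near):
    n,l,s,ce=cv2.connectedComponentsWithStats(mask.astype(np.uint8))
    i=min((i for i in range(1,n) if s[i,4]>60),key=lambda i:np.hypot(*(ce[i]-near)))
    cn=max(cv2.findContours((l==i).astype(np.uint8),0,1)[0],key=cv2.contourArea)
    return cn,s[i],ce[i]
E
python3 - <<'E'
from h import *; import pickle
d=pickle.load(open("d0.pkl","rb"))
seeds=dict(cover=((217,154),(266,180)),small=((212,202),(226,200)),well=((311,158),(322,221)),key=((349,147),(361,243)))
for k,(pt,ps) in seeds.items():
    r=[]
    for n,p in (("top",pt),("scene",ps)):
        g=d[n]["pixels"].max(2); cn,s,ce=blob(g<70,p); e=cv2.fitEllipse(cv2.convexHull(cn))
        print(k,n,s,np.round(e[0],1),np.round(e[1],1)); r.append(e[0])
    p,err=tri(d["top"],r[0],d["scene"],r[1]); print(k,p.round(1),err.round(1), onplane(d["top"],r[0],17).round(1), onplane(d["top"],r[0],85).round(1))
# housing orientation
g=d["top"]["pixels"]; m=(g.min(2)>165); cn,s,ce=blob(m,(325,155)); r=cv2.minAreaRect(cn); b=cv2.boxPoints(r)
print(s,r); print(np.array([onplane(d["top"],q,55) for q in b]).round(1))
for k,p,z in (("jar",(148,188),114),("flask",(168,150),100),("wash",(283,234),150)): print(k,onplane(d["top"],p,z).round())
E
```

```text
cover top [199 138  36  34 949] [216.4 154.1] [34.1 35.1]
cover scene [250 165  33  28 662] [265.5 179.1] [27.  31.9]
cover [560.8 280.1  17.5] 1.9 [560.1 280.6  17. ] [541.9 275.   85. ]
small top [200 190  26  25 502] [212.4 201.9] [24.9 25.2]
small scene [215 190  20  19 247] [223.8 200.1] [15.8 21.2]
small [436.9 287.4  10.1] 5.6 [438.4 285.5  17. ] [429.4 279.6  85. ]
well top [294 141  34  34 786] [310.7 157.3] [32.7 34. ]
well scene [306 206  34  32 803] [322.6 221.5] [31.9 35.7]
well [545.9  51.5  70.7] 1.3 [559.6  42.   17. ] [541.4  54.4  85. ]
key top [344 141  13  12 120] [350.2 146.4] [11.3 12.5]
key scene [356 237  13  10 109] [361.9 241.5] [ 9.9 13.1]
key [575.3 -43.6  72.1] 0.8 [591.6 -59.6  17. ] [571.  -39.6  85. ]
[ 282  119   89   72 2310] ((326.1500244140625, 153.95001220703125), (52.493804931640625, 77.47579193115234), 71.56504821777344)
[[587.3 121.4  55. ]
 [656.6 -60.9  55. ]
 [530.9 -98.8  55. ]
 [465.2  80.2  55. ]]
jar [452. 420. 114.]
flask [544. 384. 100.]
wash [358. 124. 150.]
```

Request:
play_rows:
  commands:
    - {"x":-0.04,"y":-0.009,"z":0,"twist":8}
    - {"x":-0.08,"y":-0.018,"z":0,"twist":16}
    - {"x":-0.12,"y":-0.027,"z":0,"twist":24}
    - {"x":-0.16,"y":-0.036,"z":0,"twist":32}
    - {"x":-0.2,"y":-0.045,"z":0,"twist":40}
    - {"x":-0.24,"y":-0.054,"z":0,"twist":48}
    - {"x":-0.28,"y":-0.063,"z":0,"twist":56}
    - {"x":-0.32,"y":-0.072,"z":0,"twist":64}
  jaw: 0

```text
time: 0.9
tool_pos: [434.9, 344.6, 251.4]
tcp_rot: [-3.141, 0.0, 1.736]
contact_force: [0.2, 0.3, -0.3]
grip_width: 92.2
finger_force: 0.0
```

```bash
cat >> h.py <<'E'
def go(o,p,yaw):
    "shift in tool axes (m) and twist (deg) from the measured pose to p (mm), yaw (rad)"
    r=R.from_euler("xyz",o["tcp_rot"]).as_matrix()
    s=r.T@(np.array(p)-o["tool_pos"])/1000
    dy=(o["tcp_rot"][2]-yaw+np.pi)%(2*np.pi)-np.pi
    print("t",round(o["time"],2),"pos",np.round(o["tool_pos"],1),"rot",np.round(o["tcp_rot"],4),"w",round(o["grip_width"],1),"F",np.round(o["contact_force"],1),"-> shift",s.round(4),"twist",np.degrees(dy).round(2))
E
python3 -c "
from h import *; from plant import bot
go(bot.get_obs(),[520,280,250],np.pi/2)"
```

```text
t 0.9 pos [434.9 344.6 251.4] rot [-3.1410e+00  1.0000e-04  1.7359e+00] w 92.2 F [ 0.2  0.3 -0.3] -> shift [-0.0777  0.0734  0.0014] twist 9.46
```

Request:
play_rows:
  commands:
    - {"x":-0.02,"y":0.02,"z":0,"twist":3}
    - {"x":-0.04,"y":0.04,"z":0,"twist":6}
    - {"x":-0.06,"y":0.06,"z":0,"twist":9}
    - {"x":-0.075,"y":0.07,"z":0,"twist":9.5}
    - {"x":-0.075,"y":0.07,"z":0,"twist":9.5}
    - {"x":-0.075,"y":0.07,"z":0,"twist":9.5}
    - {"x":-0.075,"y":0.07,"z":0,"twist":9.5}
    - {"x":-0.075,"y":0.07,"z":0,"twist":9.5}

```text
time: 1.7
tool_pos: [514.6, 284.6, 251.9]
tcp_rot: [-3.142, -0.0, 1.578]
contact_force: [-0.4, -0.0, 0.9]
grip_width: 92.1
finger_force: 0.0
```

```bash
python3 -c "
from h import *; from plant import bot; import pickle
c=bot.capture('wrist'); pickle.dump(c,open('w1.pkl','wb'))
cv2.imwrite('pics/w1.png',cv2.cvtColor(c['pixels'],cv2.COLOR_RGB2BGR))
print(np.round(c['eye'],1),np.round(c['rotation'],3))
for p in ([561,280,17],[561,280,59],[543,53,85]): print(proj(c,p).round(1))
go(bot.get_obs(),[561,280,250],np.pi/2)"
```

```text
[513.6 367.9 384.1] [ 2.828 -0.     0.007]
[291.6 171.8]
[295.8 180.1]
[276.6 347.4]
t 1.75 pos [514.7 284.5 251.9] rot [ 3.1415e+00 -2.0000e-04  1.5776e+00] w 92.0 F [-0.3  0.1  0.4] -> shift [-0.0048  0.0463  0.0019] twist 0.39
```

View pics/w1.png

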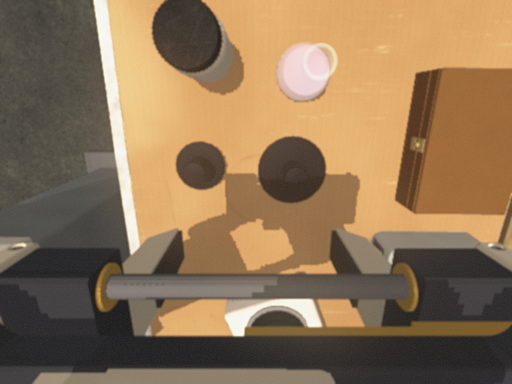

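The wrist picture shows the larger cover's disc at (292,169) with its grip near (296,178), and the small cover at (201,165). Next I'll view the well from above.

Request:
play_rows:
  commands:
    - {"x":-0.03,"y":0,"z":0,"twist":0}
    - {"x":-0.07,"y":0,"z":0,"twist":0}
    - {"x":-0.11,"y":0,"z":0,"twist":0}
    - {"x":-0.15,"y":0,"z":0,"twist":0}
    - {"x":-0.19,"y":0,"z":0,"twist":0}
    - {"x":-0.2,"y":0,"z":0,"twist":0}
    - {"x":-0.2,"y":0,"z":0,"twist":0}
    - {"x":-0.2,"y":0,"z":0,"twist":0}

```text
time: 2.55
tool_pos: [516.4, 84.8, 251.9]
tcp_rot: [3.141, -0.001, 1.576]
contact_force: [-0.6, 1.1, -0.2]
grip_width: 91.8
finger_force: 0.0
```

```bash
python3 -c "
from h import *; from plant import bot; import pickle
c=bot.capture('wrist'); pickle.dump(c,open('w2.pkl','wb'))
cv2.imwrite('pics/w2.png',cv2.cvtColor(c['pixels'],cv2.COLOR_RGB2BGR))
print(np.round(c['eye'],1),np.round(c['rotation'],3))
for p in ([543,53,85],[574,-42,71]): print(proj(c,p).round(1))
go(bot.get_obs(),[561,280,250],np.pi/2)
c1=pickle.load(open('w1.pkl','rb'))
cn,s,ce=blob(c1['pixels'].max(2)<75,(292,169)); e=cv2.fitEllipse(cv2.convexHull(cn)); print(s,e,onplane(c1,e[0],17).round(1))
"
```

```text
[515.5 168.1 384.1] [ 2.829 -0.     0.006]
[280.1 209.2]
[301.1 274.6]
t 2.6 pos [516.4  85.1 251.8] rot [ 3.1414e+00 -6.0000e-04  1.5773e+00] w 91.8 F [ 0.1 -0.4  0.1] -> shift [0.1946 0.0459 0.0019] twist 0.37
[ 260  149   64   53 1781] ((294.14801025390625, 175.38925170898438), (48.19972610473633, 67.55554962158203), 66.0933609008789) [564.6 275.1  17. ]
```

View pics/w2.png

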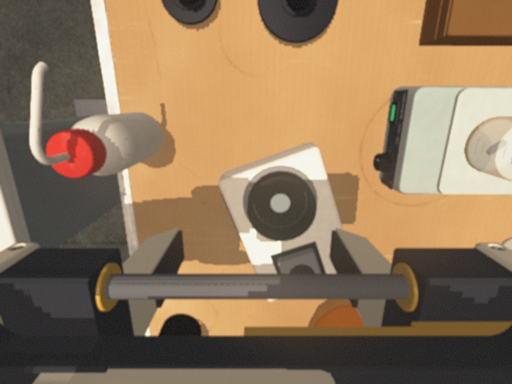

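The well is at (280,203) and the key, partly hidden, is at about (300,262). I'll enlarge both with the contrast stretched.

```bash
python3 -c "
from h import *; import pickle
a=pickle.load(open('w1.pkl','rb'))['pixels'][119:219,242:342]; b=pickle.load(open('w2.pkl','rb'))['pixels'][155:255,230:330]
im=np.hstack([a,b]).astype(float); im=np.clip(im*3.0,0,255).astype(np.uint8)
cv2.imwrite('pics/c.png',cv2.resize(im[:,:,::-1],(800,400),interpolation=cv2.INTER_CUBIC))"
```

```text
(no output)
```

View pics/c.png

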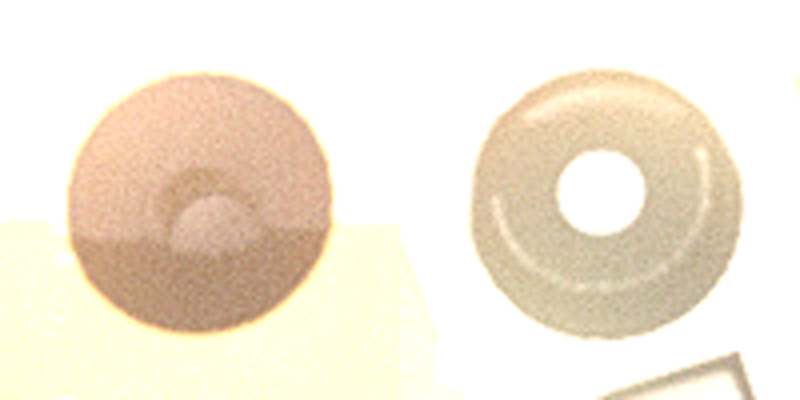

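The cover's disc spans crop x 69–331 and y 72–333, so its centre is at about (292,169.5). The lower half of the well's silhouette is the rim edge. I'll cast those contours onto planes and fit circles.

```bash
cat >> h.py <<'E'
from scipy.optimize import least_squares
def circ(c,thr,near,z,half=None):
    g=cv2.GaussianBlur(c["pixels"].max(2),(3,3),0)
    cn,s,ce=blob(g<thr,near); cn=cn[:,0,:].astype(float)
    if half: cn=cn[half(cn)]
    P=np.array([onplane(c,q,z)[:2] for q in cn])
    f=least_squares(lambda v:np.hypot(*(P-v[:2]).T)-v[2],[*P.mean(0),40],loss="soft_l1")
    return f.x.round(1),round(float(np.sqrt(np.mean(f.fun**2))),2),s
E
python3 -c "
from h import *; import pickle
a=pickle.load(open('w1.pkl','rb')); b=pickle.load(open('w2.pkl','rb')); d=pickle.load(open('d0.pkl','rb'))
print(a['fx'])
for t in (90,110,130):
  print(t,circ(a,t,(292,169),17),circ(d['top'],t,(217,154),17),circ(d['scene'],t,(266,180),17))
  print(circ(b,t,(280,203),85,lambda q:q[:,1]>207),circ(b,t,(280,203),85),circ(d['top'],t,(311,158),85))
for z in (75,80,85,90): print(z,circ(b,110,(280,203),z,lambda q:q[:,1]>207)[0],circ(d['top'],110,(311,158),z)[0])
pa=lambda c,v,z: proj(c,[v[0],v[1],z])
ca=circ(a,110,(292,169),17)[0]; ct=circ(d['top'],110,(217,154),17)[0]; cs=circ(d['scene'],110,(266,180),17)[0]
for x,y,c1,c2 in ((ca,ct,a,d['top']),(ca,cs,a,d['scene']),(ct,cs,d['top'],d['scene'])): print('tri',tri(c1,pa(c1,x,17),c2,pa(c2,y,17)))
"
```

```text
282.4513196142881
90 (array([560.9, 281.1,  43. ]), 0.52, array([ 260,  138,   65,   64, 3294], dtype=int32)) (array([560.6, 280.7,  43.1]), 0.86, array([199, 138,  36,  33, 942], dtype=int32)) (array([560.5, 277.9,  44.5]), 4.26, array([250, 165,  33,  28, 683], dtype=int32))
(array([544.4,  53.6,  37.6]), 0.43, array([ 248,  173,   67,   67, 3144], dtype=int32)) (array([543.7,  55.6,  38.8]), 0.96, array([ 248,  173,   67,   67, 3144], dtype=int32)) (array([541.5,  54.7,  39.1]), 1.1, array([294, 141,  34,  34, 801], dtype=int32))
110 (array([560.8, 281. ,  43.9]), 0.45, array([ 259,  137,   66,   66, 3440], dtype=int32)) (array([560.5, 280.5,  43.8]), 0.76, array([199, 137,  36,  35, 972], dtype=int32)) (array([560.5, 277.4,  45.9]), 4.64, array([249, 164,  34,  30, 730], dtype=int32))
(array([544.2,  53.9,  38.6]), 0.51, array([ 246,  172,   70,   68, 3418], dtype=int32)) (array([543.6,  55.8,  39.8]), 0.83, array([ 246,  172,   70,   68, 3418], dtype=int32)) (array([541.5,  54.9,  39.6]), 1.01, array([294, 141,  34,  34, 836], dtype=int32))
130 (array([560.9, 280.8,  44.7]), 0.6
[... 225 characters left out ...]
))
(array([544.1,  54. ,  39.2]), 0.63, array([ 244,  171,   73,   70, 3661], dtype=int32)) (array([543.2,  56.1,  40.8]), 1.12, array([ 244,  171,   73,   70, 3661], dtype=int32)) (array([541.3,  55. ,  40.1]), 1.06, array([293, 141,  35,  34, 868], dtype=int32))
75 [545.2  50.1  39.8] [544.2  53.1  40.1]
80 [544.7  52.   39.2] [542.8  54.   39.9]
85 [544.2  53.9  38.6] [541.5  54.9  39.6]
90 [543.7  55.8  37.9] [540.2  55.8  39.4]
tri (array([560.98077584, 280.62221428,  15.33720317]), np.float64(0.07198815718831994))
tri (array([561.7882843 , 279.95450241,  13.98453309]), np.float64(1.338017033715701))
tri (array([562.13198807, 280.46586113,  13.39377174]), np.float64(1.4519488943407648))
```

Request:
play_rows:
  commands:
    - {"x":-0.03,"y":0.01,"z":0,"twist":0.4}
    - {"x":-0.07,"y":0.02,"z":0,"twist":0.4}
    - {"x":-0.1,"y":0.03,"z":0,"twist":0.4}
    - {"x":-0.115,"y":0.03,"z":0,"twist":0.4}
    - {"x":-0.115,"y":0.03,"z":0,"twist":0.4}
    - {"x":-0.115,"y":0.03,"z":0,"twist":0.4}
    - {"x":-0.115,"y":0.03,"z":0,"twist":0.4}
    - {"x":-0.115,"y":0.03,"z":0,"twist":0.4}

```text
time: 3.4
tool_pos: [546.9, -29.7, 251.9]
tcp_rot: [3.141, -0.0, 1.571]
contact_force: [-0.1, -0.1, 0.0]
grip_width: 91.3
finger_force: 0.0
```

```bash
python3 -c "
from h import *; from plant import bot; import pickle
c=bot.capture('wrist'); pickle.dump(c,open('w3.pkl','wb'))
cv2.imwrite('pics/w3.png',cv2.cvtColor(c['pixels'],cv2.COLOR_RGB2BGR))
print(np.round(c['eye'],1),np.round(c['rotation'],3))
n=proj(c,[544,54,85]); print(n)
for t in (90,110,130): print([circ(c,t,n,z) for z in (80,85,90)])
b=pickle.load(open('w2.pkl','rb')); 
x=circ(c,120,n,85)[0]; y=circ(b,120,(280,203),85,lambda q:q[:,1]>207)[0]
print(tri(c,proj(c,[*x[:2],85]),b,proj(b,[*y[:2],85])))
go(bot.get_obs(),[561,281,150],np.pi/2)
"
```

```text
[546.4  53.6 384.1] [ 2.828 -0.    -0.   ]
[253.99673734 101.85829485]
[(array([548.1,  58.6,  32. ]), 9.25, array([ 221,   63,   72,   70, 2661], dtype=int32)), (array([548.1,  58.5,  31.4]), 9.09, array([ 221,   63,   72,   70, 2661], dtype=int32)), (array([548. ,  58.4,  30.9]), 8.94, array([ 221,   63,   72,   70, 2661], dtype=int32))]
[(array([545.1,  51.9,  38.8]), 0.37, array([ 217,   63,   77,   80, 4335], dtype=int32)), (array([545.1,  51.9,  38.2]), 0.37, array([ 217,   63,   77,   80, 4335], dtype=int32)), (array([545.1,  51.9,  37.5]), 0.36, array([ 217,   63,   77,   80, 4335], dtype=int32))]
[(array([545.1,  51.7,  39.4]), 0.33, array([ 217,   62,   77,   82, 4568], dtype=int32)), (array([545.1,  51.7,  38.8]), 0.32, array([ 217,   62,   77,   82, 4568], dtype=int32)), (array([545.1,  51.7,  38.1]), 0.32, array([ 217,   62,   77,   82, 4568], dtype=int32))]
(array([544.91678093,  51.82401467,  79.18314179]), np.float64(0.3266304910587634))
t 3.45 pos [546.9 -29.9 251.9] rot [ 3.1414e+00 -2.0000e-04  1.5705e+00] w 92.3 F [-0.3  0.6  0.2] -> shift [0.3109 0.014  0.102 ] twist -0.01
```

View pics/w3.png

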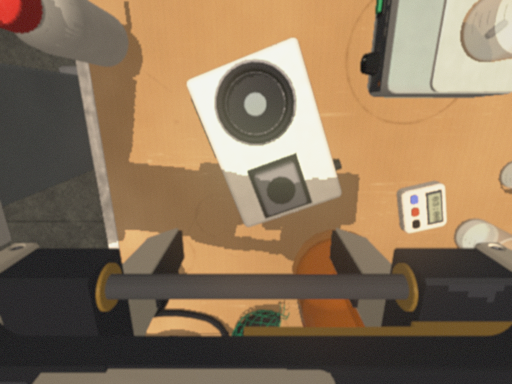

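The well is at (256,102) and the key at (281,187). The near-vertical view puts the well centre at (545,52). I'll look at the cover from the same relative position.

Request:
play_rows:
  commands:
    - {"x":0.03,"y":0.004,"z":0,"twist":0}
    - {"x":0.075,"y":0.008,"z":0,"twist":0}
    - {"x":0.12,"y":0.012,"z":0,"twist":0}
    - {"x":0.165,"y":0.016,"z":0,"twist":0}
    - {"x":0.21,"y":0.016,"z":0,"twist":0}
    - {"x":0.228,"y":0.016,"z":0,"twist":0}
    - {"x":0.228,"y":0.016,"z":0,"twist":0}
    - {"x":0.228,"y":0.016,"z":0,"twist":0}

```text
time: 4.25
tool_pos: [563.3, 196.6, 251.6]
tcp_rot: [-3.141, 0.001, 1.57]
contact_force: [0.8, -0.6, 0.1]
grip_width: 91.5
finger_force: 0.0
```

```bash
python3 -c "
from h import *; from plant import bot; import pickle
c=bot.capture('wrist'); pickle.dump(c,open('w4.pkl','wb'))
print(np.round(c['eye'],1))
n=proj(c,[561,281,17]); print(n)
for t in (90,110,130): print(circ(c,t,n,17))
x=circ(c,110,n,17)[0]; a=pickle.load(open('w1.pkl','rb')); y=circ(a,110,(292,169),17)[0]
print(tri(c,proj(c,[*x[:2],17]),a,proj(a,[*y[:2],17])))
go(bot.get_obs(),[x[0],x[1],46],np.pi/2)
"
```

```text
[562.9 280.1 383.7]
[254.93731611 101.12646454]
(array([563. , 280.8,  42. ]), 2.59, array([ 223,   63,   68,   74, 3836], dtype=int32))
(array([561.5, 281. ,  43.5]), 0.4, array([ 220,   62,   71,   76, 4232], dtype=int32))
(array([561.5, 281. ,  44. ]), 0.38, array([ 220,   62,   72,   76, 4324], dtype=int32))
(array([561.22735486, 280.85482155,  15.75969702]), np.float64(0.6123463799770058))
t 4.3 pos [563.5 195.9 251.7] rot [-3.1415e+00  6.0000e-04  1.5685e+00] w 91.8 F [0.7 0.1 0. ] -> shift [ 0.0853 -0.0021  0.2057] twist -0.13
```

Request:
play_rows:
  commands:
    - {"x":0.04,"y":-0.002,"z":0,"twist":0}
    - {"x":0.085,"y":-0.002,"z":0,"twist":0}
    - {"x":0.085,"y":-0.002,"z":0.03,"twist":0}
    - {"x":0.085,"y":-0.002,"z":0.065,"twist":0}
    - {"x":0.085,"y":-0.002,"z":0.1,"twist":0}
    - {"x":0.085,"y":-0.002,"z":0.12,"twist":0}
    - {"x":0.085,"y":-0.002,"z":0.12,"twist":0}
    - {"x":0.085,"y":-0.002,"z":0.12,"twist":0}

```text
time: 5.1
tool_pos: [562.4, 280.7, 132.5]
tcp_rot: [3.141, -0.0, 1.567]
contact_force: [0.3, -0.1, 0.4]
grip_width: 91.7
finger_force: 0.0
```

```bash
python3 -c "
from h import *; from plant import bot
c=bot.capture('wrist')
cv2.imwrite('pics/w5.png',cv2.cvtColor(c['pixels'],cv2.COLOR_RGB2BGR))
print(proj(c,[561.5,281,59]))
go(bot.get_obs(),[561.5,281,48],np.pi/2)"
```

```text
[255.80520118 213.6717135 ]
t 5.15 pos [562.8 281.1 133.3] rot [ 3.1393e+00 -8.0000e-04  1.5675e+00] w 91.8 F [ 0.4 -0.7 -0.4] -> shift [-0.0002 -0.0015  0.0853] twist -0.19
```

View pics/w5.png

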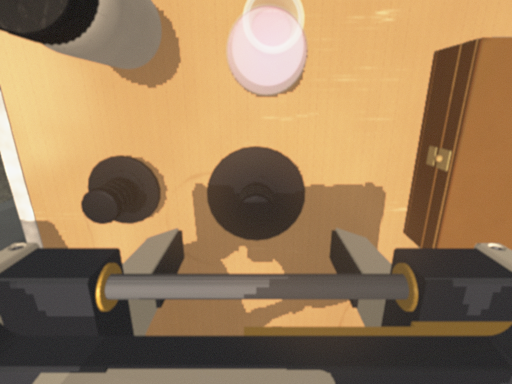

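The cover is centred at (256,193) with its grip top near (256,212), as predicted, so I'll descend.

Request:
play_rows:
  commands:
    - {"x":0,"y":-0.001,"z":0.02,"twist":0}
    - {"x":0,"y":-0.001,"z":0.04,"twist":0}
    - {"x":0,"y":-0.001,"z":0.06,"twist":0}
    - {"x":0,"y":-0.001,"z":0.075,"twist":0}
    - {"x":0,"y":-0.001,"z":0.085,"twist":0}
    - {"x":0,"y":-0.001,"z":0.085,"twist":0}
    - {"x":0,"y":-0.001,"z":0.085,"twist":0}
    - {"x":0,"y":-0.001,"z":0.085,"twist":0}

```text
time: 5.95
tool_pos: [561.3, 282.1, 47.9]
tcp_rot: [3.14, -0.001, 1.569]
contact_force: [-0.1, 0.7, -0.1]
grip_width: 91.5
finger_force: 0.0
```

Request:
play_rows:
  commands:
    - {"x":0,"y":0,"z":0,"twist":0}
    - {"x":0,"y":0,"z":0,"twist":0}
    - {"x":0,"y":0,"z":0,"twist":0}
    - {"x":0,"y":0,"z":0,"twist":0}
    - {"x":0,"y":0,"z":0,"twist":0}
    - {"x":0,"y":0,"z":0,"twist":0}
    - {"x":0,"y":0,"z":0,"twist":0}
    - {"x":0,"y":0,"z":0,"twist":0}
  jaw: 1

```text
time: 6.75
tool_pos: [560.6, 281.9, 46.7]
tcp_rot: [-3.142, -0.0, 1.569]
contact_force: [0.4, 0.2, -0.1]
grip_width: 32.1
finger_force: 0.0
```

Request:
play_rows:
  commands:
    - {"x":0,"y":0,"z":0,"twist":0}
    - {"x":0,"y":0,"z":0,"twist":0}
    - {"x":0,"y":0,"z":0,"twist":0}
    - {"x":0,"y":0,"z":0,"twist":0}
    - {"x":0,"y":0,"z":0,"twist":0}
    - {"x":0,"y":0,"z":0,"twist":0}
    - {"x":0,"y":0,"z":0,"twist":0}
    - {"x":0,"y":0,"z":0,"twist":0}

```text
time: 7.55
tool_pos: [560.6, 281.9, 46.7]
tcp_rot: [3.142, -0.0, 1.569]
contact_force: [0.7, -0.3, -0.8]
grip_width: 29.6
finger_force: 30.0
```

Request:
play_rows:
  commands:
    - {"x":0,"y":0,"z":-0.01,"twist":0}
    - {"x":0,"y":0,"z":-0.03,"twist":0}
    - {"x":0,"y":0,"z":-0.06,"twist":0}
    - {"x":0,"y":0,"z":-0.09,"twist":0}
    - {"x":0,"y":0,"z":-0.12,"twist":0}
    - {"x":0,"y":0,"z":-0.13,"twist":0}
    - {"x":0,"y":0,"z":-0.13,"twist":0}
    - {"x":0,"y":0,"z":-0.13,"twist":0}

```text
time: 8.35
tool_pos: [559.9, 281.6, 175.5]
tcp_rot: [-3.14, 0.001, 1.569]
contact_force: [1.1, -0.4, -2.0]
grip_width: 29.8
finger_force: 30.0
```

```bash
python3 -c "
from h import *; from plant import bot
c=bot.capture('wrist')
cv2.imwrite('pics/w6.png',cv2.cvtColor(c['pixels'],cv2.COLOR_RGB2BGR))
for i in range(3): bot.capture('top'); go(bot.get_obs(),[545,52,178],np.pi/2)"
```

```text
t 8.45 pos [559.7 281.5 174.7] rot [-3.1383e+00  1.1000e-03  1.5689e+00] w 29.7 F [-0.5 -0.  -1.2] -> shift [-0.2296 -0.0143 -0.003 ] twist -0.11
t 8.5 pos [559.8 281.6 174.8] rot [-3.1384e+00  1.1000e-03  1.5689e+00] w 29.3 F [ 0.2 -0.9  0.2] -> shift [-0.2296 -0.0144 -0.0029] twist -0.11
t 8.55 pos [560.  281.6 175. ] rot [-3.1388e+00  9.0000e-04  1.5689e+00] w 29.7 F [-0.3  0.  -1.1] -> shift [-0.2296 -0.0146 -0.0027] twist -0.11
```

View pics/w6.png

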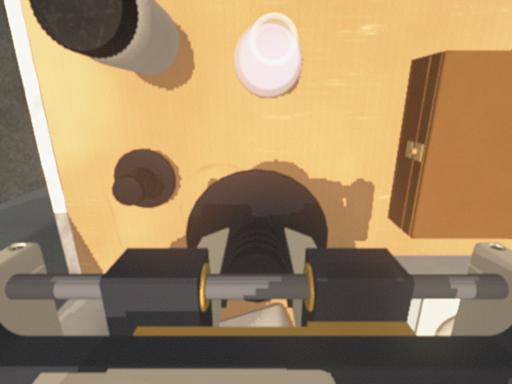

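The cover is held level; its disc arc spans columns 187–327 and its top is at row 170. I'll fit the visible arc to get the offset from the TCP.

```bash
python3 -c "
from h import *; from plant import bot
c=bot.capture('wrist'); o=bot.get_obs()
g=cv2.GaussianBlur(c['pixels'].max(2),(3,3),0)
for t in (80,95,110):
  m=g<t; P=[]
  for col in range(195,321,3):
    r=np.where(m[150:240,col])[0]
    if len(r): P.append((col,150+r[0]))
  P=np.array(P,float)
  for z in (143,145,147):
    Q=np.array([onplane(c,q,z)[:2] for q in P])
    f=least_squares(lambda v:np.hypot(*(Q-v[:2]).T)-v[2],[560,281,46],loss='soft_l1'); k=least_squares(lambda v:np.hypot(*(Q-v).T)-44.5,[560,281],loss='soft_l1')
    print(t,z,f.x.round(1),k.x.round(1),np.abs(f.fun).mean().round(2),(k.x-o['tool_pos'][:2]).round(1))
"
```

```text
80 143 [568.6 216.3  91.2] [561.9 265.1] 0.86 [  1.7 -16.6]
80 145 [568.5 218.1  90. ] [561.9 265.7] 0.85 [  1.7 -16. ]
80 147 [568.4 220.   88.9] [562.  266.4] 0.84 [  1.8 -15.3]
95 143 [566.7 243.9  73.7] [564.5 274.6] 1.08 [ 4.3 -7.1]
95 145 [566.6 245.5  72.7] [564.4 275.1] 1.07 [ 4.2 -6.6]
95 147 [566.5 247.   71.7] [564.3 275.6] 1.05 [ 4.1 -6.1]
110 143 [559.9 281.4  44.5] [559.9 281.5] 0.17 [-0.3 -0.2]
110 145 [559.9 282.4  44. ] [559.9 281.9] 0.17 [-0.3  0.2]
110 147 [559.9 283.5  43.5] [559.9 282.3] 0.17 [-0.3  0.6]
```

Request:
play_rows:
  commands:
    - {"x":-0.02,"y":-0.002,"z":0,"twist":0}
    - {"x":-0.06,"y":-0.005,"z":0,"twist":0}
    - {"x":-0.1,"y":-0.008,"z":0,"twist":0}
    - {"x":-0.14,"y":-0.011,"z":0,"twist":0}
    - {"x":-0.18,"y":-0.014,"z":0,"twist":0}
    - {"x":-0.21,"y":-0.0143,"z":0,"twist":0}
    - {"x":-0.225,"y":-0.0143,"z":0,"twist":0}
    - {"x":-0.2293,"y":-0.0143,"z":0,"twist":0}

```text
time: 9.4
tool_pos: [546.0, 51.4, 176.5]
tcp_rot: [-3.141, -0.0, 1.567]
contact_force: [0.6, -1.0, -0.5]
grip_width: 29.6
finger_force: 30.0
```

Request:
play_rows:
  commands:
    - {"x":0,"y":0,"z":0.01,"twist":0}
    - {"x":0,"y":0,"z":0.02,"twist":0}
    - {"x":0,"y":0,"z":0.03,"twist":0}
    - {"x":0,"y":0,"z":0.033,"twist":0}
    - {"x":0,"y":0,"z":0.033,"twist":0}
    - {"x":0,"y":0,"z":0.033,"twist":0}
    - {"x":0,"y":0,"z":0.033,"twist":0}
    - {"x":0,"y":0,"z":0.033,"twist":0}

```text
time: 10.2
tool_pos: [546.2, 52.6, 144.1]
tcp_rot: [3.141, -0.0, 1.569]
contact_force: [-0.1, 0.1, -0.8]
grip_width: 29.5
finger_force: 30.0
```

```bash
python3 -c "
from h import *; from plant import bot
for i in range(3): bot.capture('top'); go(bot.get_obs(),[545.2,52.3,122],np.pi/2)
c=bot.capture('scene')
cv2.imwrite('pics/s7.png',cv2.resize(cv2.cvtColor(c['pixels'],cv2.COLOR_RGB2BGR)[140:300,240:440],(800,640))[:600])"
```

```text
t 10.25 pos [546.1  52.6 144.1] rot [ 3.1408e+00 -1.0000e-04  1.5689e+00] w 29.8 F [-0.1 -0.3 -1.1] -> shift [-0.0003 -0.0009  0.0221] twist -0.11
t 10.3 pos [546.1  52.6 144. ] rot [ 3.1409e+00 -1.0000e-04  1.5689e+00] w 29.8 F [-0.6  0.6 -1.3] -> shift [-0.0003 -0.0009  0.022 ] twist -0.11
t 10.35 pos [546.   52.6 143.9] rot [ 3.1411e+00 -1.0000e-04  1.5689e+00] w 29.5 F [ 0.5  0.4 -1.9] -> shift [-0.0003 -0.0008  0.0219] twist -0.11
```

View pics/s7.png

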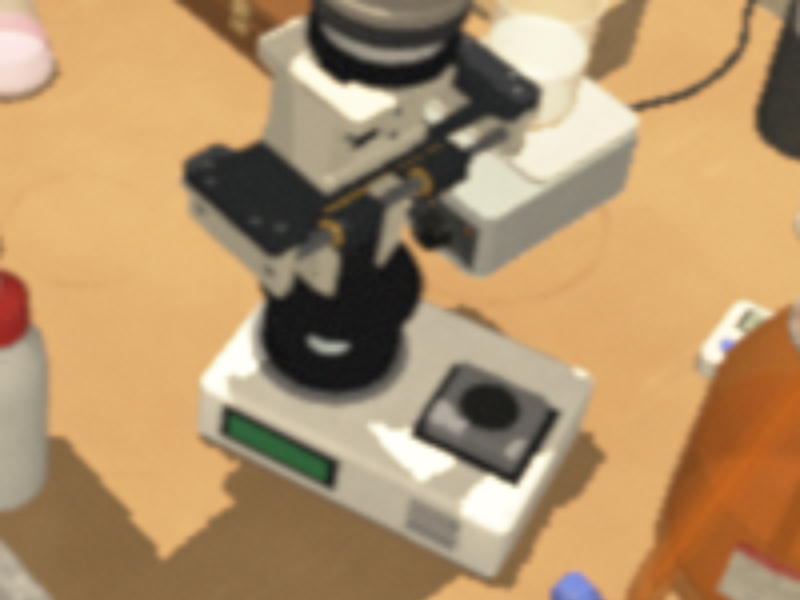

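The cover hangs just above the well, lined up with it. I'll lower it slowly.

Request:
play_rows:
  commands:
    - {"x":0,"y":-0.0008,"z":0.003,"twist":0}
    - {"x":0,"y":-0.0008,"z":0.006,"twist":0}
    - {"x":0,"y":-0.0008,"z":0.009,"twist":0}
    - {"x":0,"y":-0.0008,"z":0.012,"twist":0}
    - {"x":0,"y":-0.0008,"z":0.015,"twist":0}
    - {"x":0,"y":-0.0008,"z":0.017,"twist":0}
    - {"x":0,"y":-0.0008,"z":0.018,"twist":0}
    - {"x":0,"y":-0.0008,"z":0.018,"twist":0}

```text
time: 11.2
tool_pos: [545.0, 52.6, 125.6]
tcp_rot: [-3.141, -0.0, 1.569]
contact_force: [-0.1, 0.3, -1.8]
grip_width: 29.4
finger_force: 30.0
```

Request:
play_rows:
  commands:
    - {"x":0,"y":0,"z":0.001,"twist":0}
    - {"x":0,"y":0,"z":0.001,"twist":0}
    - {"x":0,"y":0,"z":0.002,"twist":0}
    - {"x":0,"y":0,"z":0.002,"twist":0}
    - {"x":0,"y":0,"z":0.003,"twist":0}
    - {"x":0,"y":0,"z":0.003,"twist":0}
    - {"x":0,"y":0,"z":0.003,"twist":0}
    - {"x":0,"y":0,"z":0.003,"twist":0}

```text
time: 12.0
tool_pos: [545.1, 52.6, 122.7]
tcp_rot: [3.141, -0.0, 1.569]
contact_force: [0.2, -0.2, -1.2]
grip_width: 29.4
finger_force: 30.0
```

No contact yet; continuing in 1 mm steps.

Request:
play_rows:
  commands:
    - {"x":0,"y":0,"z":0.0003,"twist":0}
    - {"x":0,"y":0,"z":0.0006,"twist":0}
    - {"x":0,"y":0,"z":0.001,"twist":0}
    - {"x":0,"y":0,"z":0.001,"twist":0}
    - {"x":0,"y":0,"z":0.001,"twist":0}
    - {"x":0,"y":0,"z":0.001,"twist":0}
    - {"x":0,"y":0,"z":0.001,"twist":0}
    - {"x":0,"y":0,"z":0.001,"twist":0}

```text
time: 12.8
tool_pos: [545.1, 52.6, 121.7]
tcp_rot: [3.142, -0.0, 1.569]
contact_force: [0.6, 0.5, -0.9]
grip_width: 29.7
finger_force: 30.0
```

Request:
play_rows:
  commands:
    - {"x":0,"y":0,"z":0.0003,"twist":0}
    - {"x":0,"y":0,"z":0.0006,"twist":0}
    - {"x":0,"y":0,"z":0.001,"twist":0}
    - {"x":0,"y":0,"z":0.001,"twist":0}
    - {"x":0,"y":0,"z":0.001,"twist":0}
    - {"x":0,"y":0,"z":0.001,"twist":0}
    - {"x":0,"y":0,"z":0.001,"twist":0}
    - {"x":0,"y":0,"z":0.001,"twist":0}

```text
time: 13.6
tool_pos: [545.1, 52.6, 121.6]
tcp_rot: [3.141, 0.0, 1.569]
contact_force: [-2.7, 0.2, 7.8]
grip_width: 29.1
finger_force: 30.0
```

Contact came at the seated height, so I'll open the jaw.

Request:
play_rows:
  commands:
    - {"x":0,"y":0,"z":-0.0004,"twist":0}
    - {"x":0,"y":0,"z":-0.0004,"twist":0}
    - {"x":0,"y":0,"z":-0.0004,"twist":0}
    - {"x":0,"y":0,"z":-0.0004,"twist":0}
    - {"x":0,"y":0,"z":-0.0004,"twist":0}
    - {"x":0,"y":0,"z":-0.0004,"twist":0}
    - {"x":0,"y":0,"z":-0.0004,"twist":0}
    - {"x":0,"y":0,"z":-0.0004,"twist":0}
  jaw: 0

```text
time: 14.4
tool_pos: [545.1, 52.6, 121.1]
tcp_rot: [3.142, -0.0, 1.569]
contact_force: [0.5, 0.6, -0.7]
grip_width: 88.2
finger_force: 0.0
```

Request:
play_rows:
  commands:
    - {"x":0,"y":0,"z":-0.01,"twist":0}
    - {"x":0,"y":0,"z":-0.03,"twist":0}
    - {"x":0,"y":0,"z":-0.06,"twist":0}
    - {"x":0,"y":0,"z":-0.09,"twist":0}
    - {"x":0,"y":0,"z":-0.12,"twist":0}
    - {"x":-0.04,"y":0,"z":-0.13,"twist":0}
    - {"x":-0.08,"y":0,"z":-0.13,"twist":0}
    - {"x":-0.08,"y":0,"z":-0.13,"twist":0}

```text
time: 15.2
tool_pos: [545.2, -31.3, 252.4]
tcp_rot: [3.14, 0.002, 1.565]
contact_force: [-0.2, 0.3, -0.3]
grip_width: 91.7
finger_force: 0.0
```

```bash
cat > chk.py <<'E'
from h import *; from plant import bot
c=bot.capture('wrist'); go(bot.get_obs(),[575,-43,105],np.pi/2)
n=proj(c,[545,52,92]); print(n)
for t in (100,115,130): print([circ(c,t,n,z)[:2] for z in (90,92)])
n=proj(c,[574,-42,71]); cn,s,ce=blob(c['pixels'].max(2)<115,n); print(n,s,onplane(c,ce,71).round(1))
E
python3 chk.py; python3 -c "
from plant import bot;import cv2
c=bot.capture('wrist');s=bot.capture('scene')['pixels'][140:300,240:440]
import numpy as np
a=np.hstack([cv2.resize(c['pixels'],(512,384)),cv2.resize(s,(288,230))[:230] if 0 else cv2.copyMakeBorder(cv2.resize(s,(288,230)),0,154,0,0,0)])
cv2.imwrite('pics/w8.png',a[:,:,::-1])"
```

```text
t 15.25 pos [545.  -29.3 252. ] rot [3.1405e+00 3.0000e-04 1.5655e+00] w 91.6 F [-0.   0.9  0.7] -> shift [-0.0135  0.03    0.147 ] twist -0.3
[255.926824   101.95812257]
[(array([547.1,  53.6,  41.7]), 2.76), (array([547.1,  53.6,  41.5]), 2.74)]
[(array([544.9,  52.6,  43.7]), 0.33), (array([544.9,  52.6,  43.4]), 0.33)]
[(array([544.8,  52.5,  44.1]), 0.34), (array([544.8,  52.5,  43.8]), 0.33)]
[281.46920696 187.08085373] [268 175  29  28 622] [574.4 -43.9  71. ]
```

View pics/w8.png

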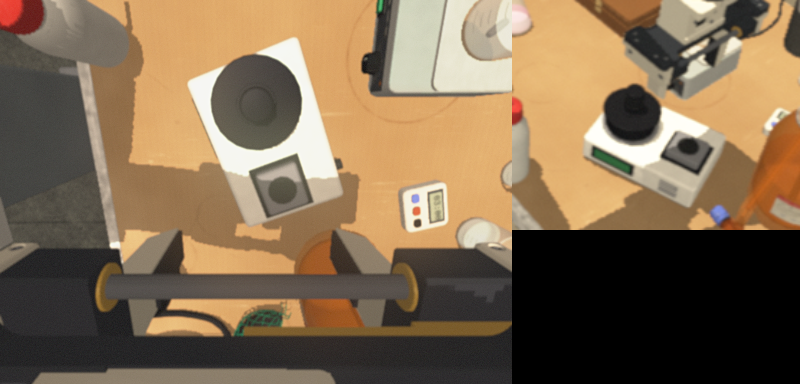

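The cover disc is centred at (256,102) in the wrist view, which is (544.9,52.5) in world, level on the well. The key is at (281,186). I'll close the jaw and approach the key, turned with the photometer to stay clear of the amber flask.

Request:
play_rows:
  commands:
    - {"x":-0.007,"y":0.015,"z":0,"twist":-7}
    - {"x":-0.014,"y":0.0295,"z":0,"twist":-14}
    - {"x":-0.014,"y":0.0295,"z":0,"twist":-21}
    - {"x":-0.014,"y":0.0295,"z":0.03,"twist":-21}
    - {"x":-0.014,"y":0.0295,"z":0.06,"twist":-21}
    - {"x":-0.014,"y":0.0295,"z":0.09,"twist":-21}
    - {"x":-0.014,"y":0.0295,"z":0.11,"twist":-21}
    - {"x":-0.014,"y":0.0295,"z":0.11,"twist":-21}
  jaw: 1

```text
time: 16.15
tool_pos: [572.7, -39.7, 138.2]
tcp_rot: [-3.136, -0.004, 1.937]
contact_force: [0.3, 0.8, -1.1]
grip_width: 32.3
finger_force: 0.0
```

Request:
play_rows:
  commands:
    - {"x":0,"y":0,"z":0.01,"twist":0}
    - {"x":0,"y":0,"z":0.02,"twist":0}
    - {"x":0,"y":0,"z":0.03,"twist":0}
    - {"x":0,"y":0,"z":0.035,"twist":0}
    - {"x":0,"y":0,"z":0.035,"twist":0}
    - {"x":0,"y":0,"z":0.035,"twist":0}
    - {"x":0,"y":0,"z":0.035,"twist":0}
    - {"x":0,"y":0,"z":0.035,"twist":0}

```text
time: 16.95
tool_pos: [574.7, -41.5, 106.5]
tcp_rot: [3.141, 0.0, 1.935]
contact_force: [0.4, -0.0, -0.2]
grip_width: 0.5
finger_force: 0.0
```

```bash
python3 -c "
from h import *; from plant import bot
for i in range(2): bot.capture('top'); go(bot.get_obs(),[574.4,-43.5,96],1.934)"
```

```text
t 17.0 pos [574.6 -41.5 106.5] rot [3.1409e+00 3.0000e-04 1.9355e+00] w 0.6 F [ 0.5  0.8 -0.8] -> shift [-0.0018 -0.0009  0.0105] twist 0.08
t 17.05 pos [574.6 -41.5 106.4] rot [3.1411e+00 2.0000e-04 1.9355e+00] w 0.5 F [0.  0.7 0. ] -> shift [-0.0018 -0.0009  0.0104] twist 0.08
```

Request:
play_rows:
  commands:
    - {"x":-0.0015,"y":-0.001,"z":0.004,"twist":0}
    - {"x":-0.0015,"y":-0.001,"z":0.008,"twist":0}
    - {"x":-0.0015,"y":-0.001,"z":0.01,"twist":0}
    - {"x":-0.0015,"y":-0.001,"z":0.012,"twist":0}
    - {"x":-0.0015,"y":-0.001,"z":0.0125,"twist":0}
    - {"x":-0.0015,"y":-0.001,"z":0.0125,"twist":0}
    - {"x":-0.0015,"y":-0.001,"z":0.0125,"twist":0}
    - {"x":-0.0015,"y":-0.001,"z":0.0125,"twist":0}

```text
time: 17.85
tool_pos: [574.0, -43.2, 93.7]
tcp_rot: [3.142, -0.0, 1.936]
contact_force: [-1.5, -0.2, 1.9]
grip_width: 0.5
finger_force: 1.2
```

Request:
play_rows:
  commands:
    - {"x":0,"y":0,"z":0.001,"twist":0}
    - {"x":0,"y":0,"z":0.002,"twist":0}
    - {"x":0,"y":0,"z":0.003,"twist":0}
    - {"x":0,"y":0,"z":0.0033,"twist":0}
    - {"x":0,"y":0,"z":0.0033,"twist":0}
    - {"x":0,"y":0,"z":0.0033,"twist":0}
    - {"x":0,"y":0,"z":0.0033,"twist":0}
    - {"x":0,"y":0,"z":0.0033,"twist":0}

```text
time: 18.65
tool_pos: [574.1, -43.2, 90.3]
tcp_rot: [3.141, -0.0, 1.935]
contact_force: [-0.4, 0.2, 4.4]
grip_width: 0.6
finger_force: 1.7
```

Request:
play_rows:
  commands:
    - {"x":0,"y":0,"z":0.0003,"twist":0}
    - {"x":0,"y":0,"z":0.0005,"twist":0}
    - {"x":0,"y":0,"z":0.0005,"twist":0}
    - {"x":0,"y":0,"z":0.0005,"twist":0}
    - {"x":0,"y":0,"z":0.0005,"twist":0}
    - {"x":0,"y":0,"z":0.0005,"twist":0}
    - {"x":0,"y":0,"z":0.0005,"twist":0}
    - {"x":0,"y":0,"z":0.0005,"twist":0}

```text
time: 19.45
tool_pos: [574.1, -43.2, 90.2]
tcp_rot: [3.141, 0.0, 1.936]
contact_force: [-2.5, -0.6, 6.3]
grip_width: 0.6
finger_force: 3.3
```

The key is at the first stop (force up to 6 N with almost no travel) and has been held there for over a second. Now I'll press fully home.

Request:
play_rows:
  commands:
    - {"x":0,"y":0,"z":0.0015,"twist":0}
    - {"x":0,"y":0,"z":0.003,"twist":0}
    - {"x":0,"y":0,"z":0.0045,"twist":0}
    - {"x":0,"y":0,"z":0.006,"twist":0}
    - {"x":0,"y":0,"z":0.0075,"twist":0}
    - {"x":0,"y":0,"z":0.0075,"twist":0}
    - {"x":0,"y":0,"z":0.0075,"twist":0}
    - {"x":0,"y":0,"z":0.0075,"twist":0}

```text
time: 20.25
tool_pos: [574.2, -43.2, 84.1]
tcp_rot: [3.141, 0.001, 1.936]
contact_force: [-5.8, 0.8, 17.1]
grip_width: 0.2
finger_force: 8.2
```

The key is fully home (6.1 mm of second travel at 17 N). I'll release it and retract.

Request:
play_rows:
  commands:
    - {"x":0,"y":0,"z":0.0003,"twist":0}
    - {"x":0,"y":0,"z":-0.003,"twist":0}
    - {"x":0,"y":0,"z":-0.007,"twist":0}
    - {"x":0,"y":0,"z":-0.012,"twist":0}
    - {"x":0,"y":0,"z":-0.03,"twist":0}
    - {"x":0,"y":0,"z":-0.07,"twist":0}
    - {"x":0,"y":0,"z":-0.11,"twist":0}
    - {"x":0,"y":0,"z":-0.15,"twist":0}

```text
time: 21.05
tool_pos: [574.0, -43.1, 233.3]
tcp_rot: [-3.141, -0.0, 1.936]
contact_force: [0.6, -0.3, -0.2]
grip_width: 0.3
finger_force: 0.0
```

Request:
play_rows:
  commands:
    - {"x":0,"y":0,"z":-0.02,"twist":7}
    - {"x":0.005,"y":-0.03,"z":-0.02,"twist":14}
    - {"x":0.005,"y":-0.03,"z":-0.02,"twist":21}
    - {"x":0.005,"y":-0.03,"z":-0.02,"twist":21}
    - {"x":0.005,"y":-0.03,"z":-0.02,"twist":21}
    - {"x":0.005,"y":-0.03,"z":-0.02,"twist":21}
    - {"x":0.005,"y":-0.03,"z":-0.02,"twist":21}
    - {"x":0.005,"y":-0.03,"z":-0.02,"twist":21}

```text
time: 21.85
tool_pos: [544.4, -49.2, 252.0]
tcp_rot: [-3.141, -0.0, 1.57]
contact_force: [-0.2, 0.6, -0.3]
grip_width: 0.6
finger_force: 0.0
```

```bash
python3 chk.py; python3 -c "
from plant import bot;import cv2
cv2.imwrite('pics/s9.png',bot.capture('scene')['pixels'][:,:,::-1])"
```

```text
t 21.9 pos [544.4 -49.2 252.1] rot [-3.1414e+00 -2.0000e-04  1.5697e+00] w 0.7 F [-0.2 -1.1  0.3] -> shift [0.0062 0.0307 0.1471] twist -0.06
[257.46677099  82.79261807]
[(array([545. ,  52.1,  43.8]), 0.35), (array([545. ,  51.9,  43.5]), 0.35)]
[(array([544.9,  52. ,  44.2]), 0.37), (array([544.9,  51.9,  43.9]), 0.36)]
[(array([544.9,  51.9,  44.5]), 0.37), (array([544.9,  51.8,  44.2]), 0.37)]
[282.87597045 172.54483429] [ 250  138   64   65 1596] [572.8 -43.5  71. ]
```

View pics/s9.png

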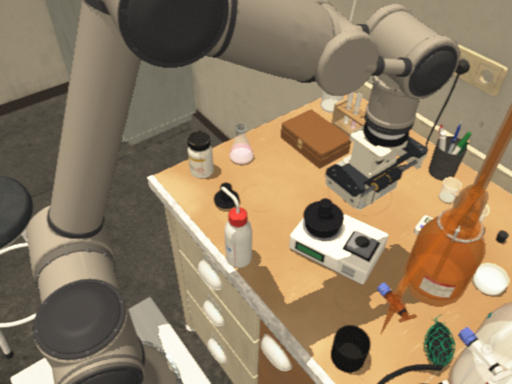

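The cover is seated at (323,217) in the scene view, the key is up at (361,243), and the bystanders haven't moved.

```bash
python3 -c "
from plant import bot
print(bot.close_job())"
```

```text
the job is handed in; nothing more can be done
None
```

I set the larger cover level on the well, held the key at its first stop for over a second, pressed it fully home and let it up; the job is handed in, but no verdict was returned.

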